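# Strip the pistons from a brake caliper and cover its bores

### The job

Strip this brake caliper: lift every piston straight up out of its bore by the brass stem and stand it upright in the orange parts tray, one to a compartment. Then protect the empty bores by lowering a blue cover plate over the two dowels of each caliper half until it rests flush, and leave the tools, seal ring and box lying around where they are.

Things in the scene. Friction and masses are not known exactly. Their poses are not given: they have to be found in the camera images.
- half_a: Dark cast-iron caliper half, bolted to the bench: block 62 (x) x 184 (y) x 40 mm high, bores facing up, low lugs at its ends. Origin at the centre of its underside, z up, y along the row of bores. Three bores 36.5 mm across and 28 mm deep, axes at y = -48, 0, +48 mm, x = 0. A steel dowel stands at y = -78 and at +78 mm, x = 0. The same either way round.
- half_a_face (a point): Centre of the flat top face of half_a, 40 mm above the bench, where the centre of a cover plate's underside shall rest; axes as the half's. The two dowels, 8 mm thick, rise 14 mm above this face; their top 5 mm tapers.
- plate_a: Blue cover plate, loose, about 0.22 kg, 62 (x) x 184 (y) x 6 mm, with 12 mm through holes at y = -78 and +78 mm, x = 0. Origin at the centre of its underside, z up, y along its length. Mid-top a black grip bar 14 mm thick (x), 40 mm long (y), from 6 to 36 mm above the underside. Starts flat on the bench. Both plates are alike and fit either half, either way round.
- half_b: Dark cast-iron caliper half, bolted to the bench: block 62 (x) x 184 (y) x 40 mm high, bores facing up, low lugs at its ends. Origin at the centre of its underside, z up, y along the row of bores. Three bores 36.5 mm across and 28 mm deep, axes at y = -48, 0, +48 mm, x = 0. A steel dowel stands at y = -78 and at +78 mm, x = 0. The same either way round.
- half_b_face (a point): Centre of the flat top face of half_b, 40 mm above the bench, where the centre of a cover plate's underside shall rest; axes as the half's. The two dowels, 8 mm thick, rise 14 mm above this face; their top 5 mm tapers.
- plate_b: Blue cover plate, loose, about 0.22 kg, 62 (x) x 184 (y) x 6 mm, with 12 mm through holes at y = -78 and +78 mm, x = 0. Origin at the centre of its underside, z up, y along its length. Mid-top a black grip bar 14 mm thick (x), 40 mm long (y), from 6 to 36 mm above the underside. Starts flat on the bench. Both plates are alike and fit either half, either way round.
- tray: Orange open parts tray, fixed to the bench, 190 (x) x 130 (y) x 30 mm high; walls, floor and dividers 4 mm thick. Origin at the centre of its underside, z up. Dividers as high as the walls make 3 (along x) x 2 compartments of 58 x 59 mm, centred at x = -62, 0, +62 mm and y = -31.5, +31.5 mm.
- tray_floor (a point): Centre of the tray at the level of its inner floor, 4 mm above the bench (inside a divider).
- piston_1: Brake piston: steel cylinder 34 mm across, 27 mm high, with a brass pull stem 14 mm across and 26 mm tall on the centre of its top (53 mm in all), about 0.11 kg. Origin at the centre of its underside, z along the stem. If present, starts standing in a bore of half_a, underside 12 mm above the bench, top 1 mm below the half's face: only the stem stands out. May be absent.
- piston_2: Brake piston: steel cylinder 34 mm across, 27 mm high, with a brass pull stem 14 mm across and 26 mm tall on the centre of its top (53 mm in all), about 0.11 kg. Origin at the centre of its underside, z along the stem. If present, starts standing in a bore of half_a, underside 12 mm above the bench, top 1 mm below the half's face: only the stem stands out. May be absent.
- piston_3: Brake piston: steel cylinder 34 mm across, 27 mm high, with a brass pull stem 14 mm across and 26 mm tall on the centre of its top (53 mm in all), about 0.11 kg. Origin at the centre of its underside, z along the stem. If present, starts standing in a bore of half_a, underside 12 mm above the bench, top 1 mm below the half's face: only the stem stands out. May be absent.
- piston_4: Brake piston: steel cylinder 34 mm across, 27 mm high, with a brass pull stem 14 mm across and 26 mm tall on the centre of its top (53 mm in all), about 0.11 kg. Origin at the centre of its underside, z along the stem. If present, starts standing in a bore of half_b, underside 12 mm above the bench, top 1 mm below the half's face: only the stem stands out. May be absent.
- piston_5: Brake piston: steel cylinder 34 mm across, 27 mm high, with a brass pull stem 14 mm across and 26 mm tall on the centre of its top (53 mm in all), about 0.11 kg. Origin at the centre of its underside, z along the stem. If present, starts standing in a bore of half_b, underside 12 mm above the bench, top 1 mm below the half's face: only the stem stands out. May be absent.
- piston_6: Brake piston: steel cylinder 34 mm across, 27 mm high, with a brass pull stem 14 mm across and 26 mm tall on the centre of its top (53 mm in all), about 0.11 kg. Origin at the centre of its underside, z along the stem. If present, starts standing in a bore of half_b, underside 12 mm above the bench, top 1 mm below the half's face: only the stem stands out. May be absent.
- screwdriver: Bystander: screwdriver with green handle, 200 mm long, lying on the bench to the robot's left.
- wrench: Bystander: steel wrench, 160 mm long, lying on the bench beyond the work.
- seal: Bystander: black rubber seal ring, 48 mm across, lying on the bench beyond the tray.
- padbox: Bystander: cardboard box 90 x 60 x 45 mm on the bench to the robot's right.
Things that resemble listed ones, but are neither listed nor needed, are in the scene too. Leave any pink look-alike of the piston_2 alone.

How it is judged:
By the outcome, as a careful person would: the job done as asked, in the order asked, and still so for the second after the job is handed in, with the robot touching nothing.
Of piston_1, piston_2, piston_3, piston_4, piston_5, piston_6 only 4 to 6 are there at a start; the rules pass over those that are not, and their reading is None.
At some moment in a run one of plate_a, plate_b may be knocked a few centimetres aside while the robot is not near it.
Once in a run the grip may slacken for a moment while it holds something.
It also fails if it takes over 210 s, if anything falls off the work surface, if the arm or the gripper's body presses on something with over 40 N, if the wrist force passes 120 N, or if a joint passes its speed limit or range.

### The arm

A 7-joint arm with a two-finger parallel gripper is mounted at the origin on the work surface. World frame = base frame: x ahead of the robot, y to its left, z up, the work surface at z = 0. Lengths are in m, angles in rad, forces in N, time in s.
With the tool pointing down it reaches from about 0.4 to 0.85 m from the base axis. Payload 4.5 kg.
Tool frame: the origin (TCP) lies at the very end of the fingers, on their centre line; the grasp point (between the pads) lies 19 mm behind it (r.pinch_z is the distance from the TCP to the grasp point, in m); z points along the fingers, y is the line along which they close (so a half turn about z gives the same grasp; the last joint's range is limited). The gripper opens to 88 mm and grips with 3 to 60 N. Pads are 18 mm wide; open, the fingers measure 123 mm over their backs; the gripper's body (75 mm by 187 mm) begins 45 mm behind the grasp point.
Start: joints at [-1.194, 0.689, -0.195, 1.565, 0.157, 0.902, -0.215], TCP at [0.21, 0.589, 0.239] pointing down, gripper open.
Joint ranges: [-3.01, 3.01], [-0.46, 2.08], [-1.47, 1.51], [0.13, 2.56], [-1, 4.14], [0.04, 2.09], [-2.66, 2.66]. Speed limits (rad/s): [2.57, 2.57, 3.14, 3.14, 3.14, 3.14, 3.14].

### API

Orientations are given as a unit quaternion [x, y, z, w].
In Python, from plant import r, cams gives the robot as it stands.
- The arm moves only by the shell command python3 -m pendant 'ROWS' [FORCE]. ROWS is JSON, a list of rows, each a list of 3 entries, a list of its own where there are three numbers: the closure, from -1 (fully open) to 1 (shut), then the shift along the tool's x, y, z in mm, then the turn, a rotation vector about the tool's x, y, z in degrees. A call has 1 to 8 rows; each row shifts and turns the commanded pose from where the row before left it, along the tool's axes as they then stand; what a row does not reach is not made up. A row lasts 1/8 s, in which the tool goes at most 62.5 mm and 10.7 degrees, less where a joint would pass 70% of its speed; a pose out of reach is approached as far as the arm can. A call with a gripper value outside its range is refused whole. The fingers move at their own pace and stop on an object; FORCE is the grip in N (left out, the last holds). Time passes only in rows, so rows that do not move let the fingers close. It gives the time, the measured TCP pose, the force, the opening and the grip force at its end, in the units of the state.
- r.get_state(): the state, without advancing time (a new reading comes with each control period).
- cams.snapshot(name): name is "scene" or "top" or "wrist"; returns a dict with "img" (480x640x3 uint8, red, green, blue), "camera_matrix" (3x3 intrinsics, pixels), "camera_from_world" (4x4, takes a point from world to camera coordinates); the wrist camera has in their place "tool_from_camera" (4x4, takes a point from camera to tool coordinates, whose origin is the TCP and whose axes are the flange's). Camera axes: x right, y up, looking along -z (the intrinsics and any distortion apply to the point x, -y, -z); pixel columns grow to the right and rows downward; lengths in m; the calibration is good to about 2 mm. A picture is of the moment at which its call begins: read the wrist's pose just before it. There is no depth.
- r.finish_job(): hands the job in; it is judged then, once.
The state is a dict: "clock": time; "q": joint angles; "qd": joint speeds; "joint_torque": joint torques, N m; "tool_pos": TCP position; "eef_rot": TCP orientation; "contact_force": force on the tool from outside, world axes, zero at the start; "moment": the same for the moment, N m; "opening": opening from 0.0 (shut) to 1.0 (fully open); "finger_force": force on a finger pad.
Only numpy, scipy, OpenCV 4.12 (cv2) and the standard library are available. Lean on these libraries where they do the work, as an engineer would, in place of code of your own. Each camera call takes 0.05 s, during which the arm holds its last target. There are 200 camera calls.

## Working session

There is one attempt and no reset: what is moved stays moved. The work goes in short steps, Python scripts to look and compute and a shell command to move; the robot and the scene stay as the last step left them, time stands still between calls to the robot, and variables do not carry over. Pictures are saved under pics/ and viewed, at most 16 in all, crops included, and the job is handed in when it is done.

```bash
ls; mkdir -p pics; python3 - <<'E'
from plant import r,cams
import cv2,numpy as np
s=r.get_state();print({k:np.round(v,3).tolist() for k,v in s.items()}, r.pinch_z)
for n in("scene","top"):
    c=cams.snapshot(n);cv2.imwrite(f"pics/{n}0.png",c["img"][:,:,::-1]);print(n,{k:np.round(v,4).tolist() for k,v in c.items() if k!="img"})
E
```

```text
pics
{'clock': 0.0, 'q': [-1.194, 0.69, -0.194, 1.566, 0.157, 0.902, -0.215], 'qd': [0.001, 0.0, 0.001, 0.0, -0.001, -0.0, -0.001], 'joint_torque': [-0.0, -52.755, -1.267, -15.342, -0.053, 0.006, 0.0], 'tool_pos': [0.21, 0.588, 0.238], 'eef_rot': [0.171, 0.985, -0.001, -0.0], 'contact_force': [0.313, 0.338, -0.196], 'moment': [-0.015, 0.019, -0.076], 'finger_force': 0.0, 'opening': 1.003} 0.0187
scene {'camera_matrix': [[537.5326, 0.0, 313.3088], [0.0, 537.5326, 230.4533], [0.0, 0.0, 1.0]], 'camera_from_world': [[-0.813, 0.5822, -0.0103, 0.5011], [-0.4581, -0.6285, 0.6286, 0.23], [0.3595, 0.5157, 0.7777, -1.6385], [0.0, 0.0, 0.0, 1.0]]}
top {'camera_matrix': [[483.3619, 0.0, 321.8411], [0.0, 483.3619, 231.8953], [0.0, 0.0, 1.0]], 'camera_from_world': [[0.013, -0.9995, 0.0299, -0.0305], [0.9894, 0.0172, 0.1443, -0.6046], [-0.1448, 0.0277, 0.9891, -1.0509], [0.0, 0.0, 0.0, 1.0]]}
```

View pics/top0.png

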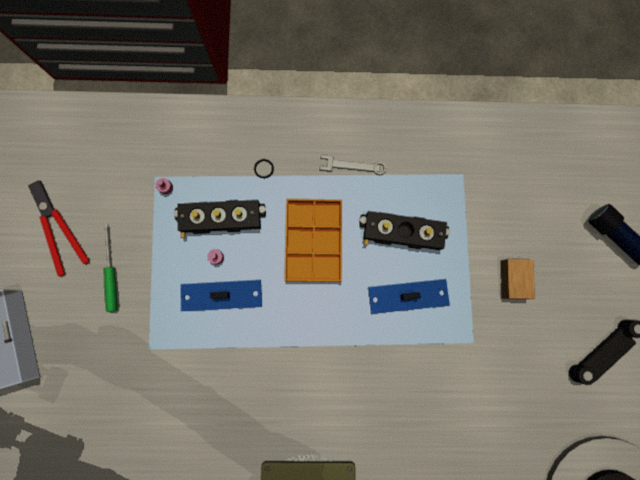

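View pics/scene0.png

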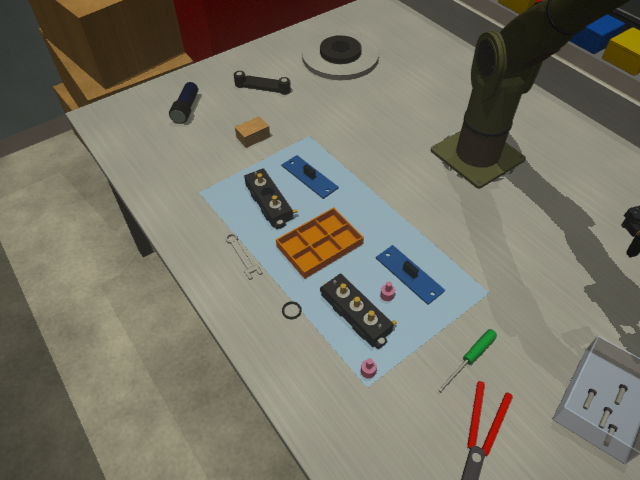

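The top view shows three pistons in the left half (197,216; 218,215; 239,213) and two in the right half (386,227; 428,232), whose middle bore is empty. Plates are at (221,296) and (409,297), and the tray at (314,241). There are pink look-alikes at (164,186) and (216,257). Next, an enlarged crop.

```bash
cat > h.py <<'E'
from plant import r,cams
import cv2,numpy as np
from scipy.spatial.transform import Rotation as R
def cam(n):
    s=r.get_state(); c=cams.snapshot(n)
    if n=="wrist":
        T=np.eye(4);T[:3,:3]=R.from_quat(s["eef_rot"]).as_matrix();T[:3,3]=s["tool_pos"]
        E=T@np.array(c["tool_from_camera"])
    else: E=np.linalg.inv(np.array(c["camera_from_world"]))
    return c["img"],np.array(c["camera_matrix"]),E
def p2w(K,E,u,v,z):
    d=E[:3,:3]@np.array([(u-K[0,2])/K[0,0],-(v-K[1,2])/K[1,1],-1]);o=E[:3,3]
    return o+d*(z-o[2])/d[2]
def w2p(K,E,p):
    q=np.linalg.inv(E)@np.r_[p,1];return K[0,0]*q[0]/-q[2]+K[0,2],K[1,1]*-q[1]/-q[2]+K[1,2]
def go(x,y,z,yaw):
    """yaw: world angle (deg) of tool x axis wanted (mod 180), tool down. prints turn and shift (in tool axes after turn)"""
    s=r.get_state();M=R.from_quat(s["eef_rot"]).as_matrix()
    cur=np.degrees(np.arctan2(M[1,0],M[0,0]))
    d=(yaw-cur+90)%180-90
    a=np.radians(cur+d);Rt=np.array([[np.cos(a),np.sin(a),0],[np.sin(a),-np.cos(a),0],[0,0,-1]])
    sh=Rt.T@(np.array([x,y,z])-s["tool_pos"])*1000
    tilt=np.degrees((R.from_matrix(Rt).inv()*R.from_quat(s["eef_rot"])).as_rotvec())
    print("t",round(s["clock"],1),"q7",round(s["q"][6],2),"pos",np.round(s["tool_pos"],4),"curyaw",round(cur,1),"turn tool z",round(-d,1),"shift",np.round(sh,1),"err",np.round(tilt,1))
E
python3 - <<'E'
from h import *
i,K,E=cam("top")
c=cv2.resize(i[170:320,160:480],None,fx=2.5,fy=2.5,interpolation=cv2.INTER_CUBIC)
cv2.imwrite("pics/crop1.png",c[:,:,::-1])
w=cams.snapshot("wrist");print(w["tool_from_camera"].round(4),w["camera_matrix"])
for n,u,v,z in [("t",197,216,.065),("t",239,213,.065),("t",386,227,.065),("t",428,232,.065),("p",221,296,.03),("p",409,297,.03)]:print(p2w(K,E,u,v,z))
E
```

```text
[[-6.000e-04  9.525e-01  3.045e-01  7.920e-02]
 [ 1.000e+00  5.000e-04  2.000e-04  4.000e-04]
 [ 0.000e+00  3.045e-01 -9.525e-01 -1.463e-01]
 [ 0.000e+00  0.000e+00  0.000e+00  1.000e+00]] [[362.3888842    0.         312.16258682]
 [  0.         362.3888842  236.80844901]
 [  0.           0.           1.        ]]
[0.6328032  0.25645244 0.065     ]
[0.64127411 0.16409445 0.065     ]
[ 0.61555504 -0.16401354  0.065     ]
[ 0.60589678 -0.25831844  0.065     ]
[0.45822226 0.2021928  0.03      ]
[ 0.4616384  -0.22099756  0.03      ]
```

View pics/crop1.png

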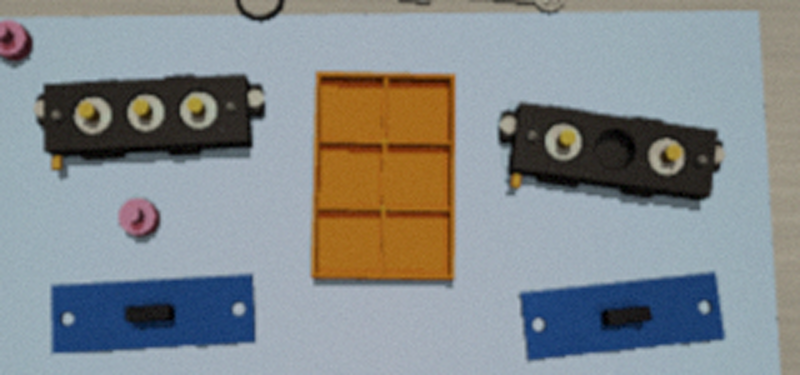

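The crop confirms the same layout, with the tray corners at crop (318,73), (454,75), (453,279) and (313,277). I'll refine it with the wrist camera.

```bash
python3 -c "
from h import *
go(.55,.235,.25,90)"; python3 -m pendant '[[-1,[0,0,0],[0,0,10]],[-1,[0,0,0],[0,0,10]],[-1,[0,0,0],[0,0,10]],[-1,[0,0,0],[0,0,10]],[-1,[0,0,0],[0,0,10]],[-1,[0,0,0],[0,0,10]],[-1,[0,0,0],[0,0,10]],[-1,[0,0,0],[0,0,0]]]' 20
python3 -c "
from h import *
go(.55,.235,.25,90)"
```

```text
t 0.2 q7 -0.22 pos [0.21   0.5883 0.2382] curyaw 160.4 turn tool z 70.4 shift [-353.3  340.   -11.8] err [  0.1  -0.  -70.4]
clock: 1.2
tool_pos: [0.2098, 0.5886, 0.2385]
eef_rot: [0.704, 0.71, -0.0, 0.0]
contact_force: [-1.1, 0.2, -0.2]
opening: 0.998
finger_force: 0.0
t 1.2 q7 -1.17 pos [0.2098 0.5886 0.2385] curyaw 90.5 turn tool z 0.5 shift [-353.6  340.2  -11.5] err [-0.  -0.  -0.5]
```

```bash
python3 -m pendant '[[-1,[-44,42,-1],[0,0,0]],[-1,[-44,43,-1],[0,0,0]],[-1,[-44,42,-2],[0,0,0]],[-1,[-44,43,-1],[0,0,0]],[-1,[-44,42,-2],[0,0,0]],[-1,[-44,43,-1],[0,0,0]],[-1,[-44,42,-2],[0,0,0]],[-1,[-45,43,-1],[0,0,0]]]' ; python3 -m pendant '[[-1,[0,0,0],[0,0,0]],[-1,[0,0,0],[0,0,0]]]'
python3 - <<'E'
from h import *
go(.55,.235,.25,90)
i,K,E=cam("wrist");np.savez("w1.npz",i=i,K=K,E=E)
cv2.imwrite("pics/w1.png",i[:,:,::-1])
E
```

```text
clock: 2.2
tool_pos: [0.5535, 0.2365, 0.2499]
eef_rot: [0.703, 0.711, 0.0, -0.0]
contact_force: [0.5, 1.8, -0.0]
opening: 0.998
finger_force: 0.0
clock: 2.45
tool_pos: [0.5517, 0.2384, 0.2495]
eef_rot: [0.704, 0.71, -0.0, -0.001]
contact_force: [-0.6, 0.3, -0.3]
opening: 1.001
finger_force: 0.0
t 2.5 q7 -0.4 pos [0.5517 0.2384 0.2495] curyaw 90.5 turn tool z 0.5 shift [-3.4 -1.7 -0.5] err [ 0.1  0.1 -0.5]
```

View pics/w1.png

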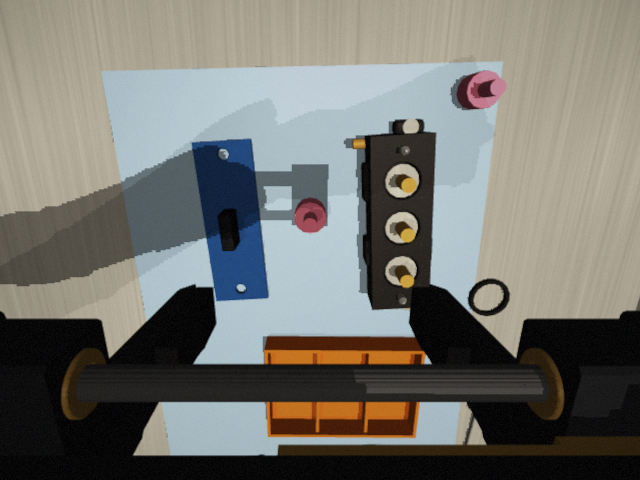

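Left side in the wrist view: dowels at about (404,150) and (402,300), piston tops at (402,181), (402,228) and (401,271), plate holes at (224,154) and (241,288). Next I compute positions with colour-blob centroids and check the known distances.

```bash
cat >> h.py <<'E'
def blob(i,u,v,rad,lo,hi):
    "centroid of pixels with hsv in range inside a window"
    hsv=cv2.cvtColor(i,cv2.COLOR_RGB2HSV);m=cv2.inRange(hsv,lo,hi)
    w=np.zeros_like(m);cv2.circle(w,(u,v),rad,255,-1);m&=w
    n,l,st,ce=cv2.connectedComponentsWithStats(m)
    k=1+np.argmax(st[1:,4]);return ce[k],st[k,4]
E
python3 - <<'E'
from h import *
d=np.load("w1.npz");i,K,E=d["i"],d["K"],d["E"]
P={}
for n,u,v,rad,z in [("d1",404,150,9,.054),("d2",402,300,9,.054),("h1",224,154,11,.006),("h2",241,288,11,.006)]:
    hsv=cv2.cvtColor(i,cv2.COLOR_RGB2HSV)
    c,a=blob(i,u,v,rad,(0,0,85) if n[0]=="d" else (0,0,120),(180,110,255));P[n]=p2w(K,E,*c,z);print(n,c.round(1),a,P[n].round(4))
for a,b in(("d1","d2"),("h1","h2")):
    v=P[a]-P[b];print(np.linalg.norm(v),((P[a]+P[b])/2).round(4),np.degrees(np.arctan2(v[1],v[0])))
for u,v in((402,181),(402,228),(401,271)):print("pist",p2w(K,E,u,v,.039).round(4))
o=np.zeros((600,800,3),np.uint8)
o[:,:400]=cv2.resize(i[125:325,340:473],(400,600),interpolation=3);o[:,400:]=cv2.resize(i[125:325,180:313],(400,600),interpolation=3)
cv2.imwrite("pics/w1c.png",o[:,:,::-1])
E
```

```text
d1 [405.5 149.5] 47 [0.6369 0.2936 0.054 ]
d2 [402.8 300.2] 39 [0.6473 0.1398 0.054 ]
h1 [224.6 152.6] 49 [0.4591 0.2857 0.006 ]
h2 [240.7 287.2] 56 [0.4679 0.1303 0.006 ]
0.1541949626901329 [0.6421 0.2167 0.054 ] 93.8605054918112
0.1556161262132377 [0.4635 0.208  0.006 ] 93.25611838962956
pist [0.6398 0.2624 0.039 ]
pist [0.6438 0.2142 0.039 ]
pist [0.6467 0.1665 0.039 ]
```

View pics/w1c.png

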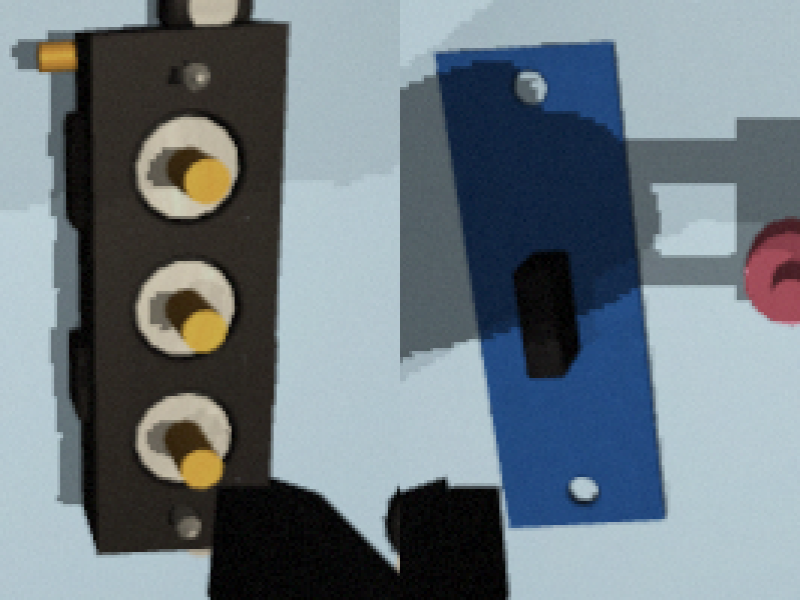

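The crop shows the three stem tops at full-image (409,185), (408,235) and (407.7,281), and the piston rings sit concentric in their bores. The plate is clean, with its holes visible.

```bash
python3 - <<'E'
from h import *
d=np.load("w1.npz");i,K,E=d["i"],d["K"],d["E"]
for u,v in((409,185.3),(408.2,235.4),(407.5,281.3)):
  c,a=blob(i,int(u),int(v),12,(15,130,140),(35,255,255));print(c.round(1),a,p2w(K,E,*c,.065).round(4))
# tray rims from top cam
_,K,E=cam("top")
C=[p2w(K,E,160+u/2.5,170+v/2.5,.03) for u,v in((318,73),(454,75),(453,279),(313,277))];print(np.round(C,4),np.mean(C,0))
# half b pistons via top, stem tops
for u,v in((567,138),(675,153)):print(p2w(K,E,160+u/2.5,170+v/2.5,.065).round(4))
go(.641,.2625,.11,94.1)
E
```

```text
[408.4 184.9] 170 [0.6395 0.2628 0.065 ]
[407.5 234.8] 153 [0.6429 0.215  0.065 ]
[406.7 280.8] 140 [0.6463 0.1671 0.065 ]
[[ 0.6822  0.0595  0.03  ]
 [ 0.6827 -0.0666  0.03  ]
 [ 0.4942 -0.067   0.03  ]
 [ 0.4941  0.0596  0.03  ]] [ 0.58830569 -0.00365542  0.03      ]
[ 0.6197 -0.1658  0.065 ]
[ 0.6078 -0.2629  0.065 ]
t 2.5 q7 -0.4 pos [0.5509 0.2398 0.2496] curyaw 90.6 turn tool z -3.5 shift [ 16.2  91.5 139.6] err [0.1 0.1 3.5]
```

```bash
python3 -m pendant '[[-1,[0,0,0],[0,0,-3.5]],[0,[8,45,45],[0,0,0]],[0,[8,46,45],[0,0,0]],[0,[0,0,40],[0,0,0]],[0,[0,0,0],[0,0,0]],[0,[0,0,0],[0,0,0]]]'; python3 - <<'E'
from h import *
go(.6395,.2628,.043,94.1)
i,K,E=cam("wrist");cv2.imwrite("pics/w2.png",i[:,:,::-1])
E
```

```text
clock: 3.3
tool_pos: [0.6392, 0.2607, 0.1242]
eef_rot: [0.682, 0.731, 0.001, 0.0]
contact_force: [0.0, 0.2, 0.2]
opening: 0.5
finger_force: 0.0
t 3.3 q7 -0.32 pos [0.6392 0.2607 0.1242] curyaw 94.0 turn tool z -0.1 shift [ 2.   0.5 81.2] err [-0.1  0.1  0.1]
```

View pics/w2.png

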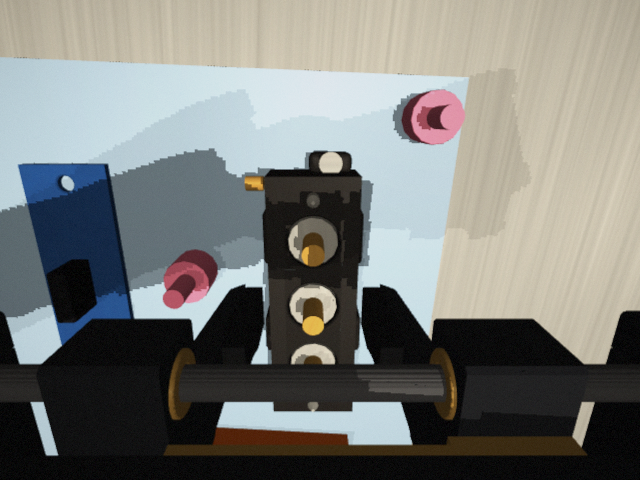

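The view shows stem 1 centred between the fingers at column 312 (top at about row 256), with stem 2's top at (313,325). I check its position before descending.

```bash
python3 - <<'E'
from h import *
i,K,E=cam("wrist")
for z in(.065,):
  for p in((312,256),(313,325)):print(p2w(K,E,*p,z).round(4))
E
python3 -m pendant '[[0,[2,0,30],[0,0,0]],[0,[0,0,30],[0,0,0]],[0,[0,0,21],[0,0,0]],[0,[0,0,0],[0,0,0]],[1,[0,0,0],[0,0,0]],[1,[0,0,0],[0,0,0]],[1,[0,0,0],[0,0,0]],[1,[0,0,0],[0,0,0]]]' 25
```

```text
[0.6398 0.262  0.065 ]
[0.6436 0.2144 0.065 ]
clock: 4.4
tool_pos: [0.6393, 0.2613, 0.0418]
eef_rot: [0.683, 0.731, 0.0, 0.0]
contact_force: [-0.0, -0.3, 1.6]
opening: 0.147
finger_force: 25.0
```

```bash
python3 -m pendant '[[1,[0,0,-15],[0,0,0]],[1,[0,0,-20],[0,0,0]],[1,[0,0,-30],[0,0,0]],[1,[0,0,-30],[0,0,0]],[1,[0,0,0],[0,0,0]]]' 40; python3 -c "
from h import *
go(.650,.028,.08,94)"
```

```text
clock: 5.03
tool_pos: [0.6411, 0.262, 0.1405]
eef_rot: [0.683, 0.73, 0.003, 0.001]
contact_force: [1.3, -0.2, -0.5]
opening: 0.143
finger_force: 40.0
t 5.0 q7 -0.33 pos [0.6411 0.262  0.1405] curyaw 93.9 turn tool z -0.1 shift [-234.    -7.5   60.5] err [-0.4  0.1  0.2]
```

```bash
python3 -m pendant '[[1,[-40,-1,0],[0,0,0]],[1,[-50,-2,0],[0,0,0]],[1,[-50,-2,0],[0,0,0]],[1,[-50,-2,0],[0,0,0]],[1,[-44,0,0],[0,0,0]],[1,[0,0,30],[0,0,0]],[1,[0,0,30],[0,0,0]],[1,[0,0,0],[0,0,0]]]'; python3 - <<'E'
from h import *
go(.650,.028,.035,94)
i,K,E=cam("wrist");cv2.imwrite("pics/w3.png",i[:,:,::-1]);np.savez("w3.npz",K=K,E=E)
E
```

```text
clock: 6.02
tool_pos: [0.645, 0.0272, 0.0738]
eef_rot: [0.683, 0.731, -0.002, -0.002]
contact_force: [-0.4, 0.1, -0.3]
opening: 0.148
finger_force: 40.0
t 6.0 q7 -0.02 pos [0.645  0.0272 0.0738] curyaw 93.9 turn tool z -0.1 shift [ 0.5  5.  38.8] err [0.4 0.  0.1]
```

View pics/w3.png

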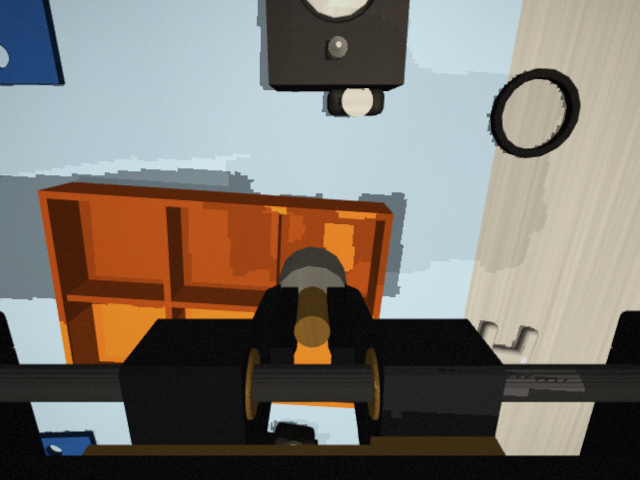

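The held piston is upright at (312,270). The tray's +y rim corners are at about (42,191) and (392,212), and the rim divider tops at (174,208) and (280,215).

```bash
python3 - <<'E'
from h import *
d=np.load("w3.npz");K,E=d["K"],d["E"]
for p in((42,191),(392,212),(174,208),(280,215),(66,297),(170,301)):print(p2w(K,E,*p,.03).round(4))
E
```

```text
[0.4984 0.0614 0.03  ]
[0.6853 0.0627 0.03  ]
[0.5682 0.0569 0.03  ]
[0.6253 0.0569 0.03  ]
[ 0.5025 -0.001   0.03  ]
[0.5631 0.0007 0.03  ]
```

```bash
python3 -m pendant '[[1,[2,8,0],[0,0,0]],[1,[0,0,18],[0,0,0]],[1,[0,0,14],[0,0,0]],[1,[0,0,6],[0,0,0]],[1,[0,0,0],[0,0,0]],[0,[0,0,0],[0,0,0]],[-0.3,[0,0,0],[0,0,0]],[-0.3,[0,0,0],[0,0,0]]]'; python3 -m pendant '[[-0.3,[0,0,0],[0,0,0]],[-0.3,[0,0,-25],[0,0,0]],[-0.2,[0,0,-50],[0,0,0]],[-0.2,[0,0,0],[0,0,0]]]'; python3 -c "
from h import *
go(.6432,.2147,.105,94)"
```

```text
clock: 7.08
tool_pos: [0.6561, 0.0298, 0.039]
eef_rot: [0.683, 0.731, 0.0, 0.0]
contact_force: [0.2, 0.3, 0.3]
opening: 0.458
finger_force: 0.0
clock: 7.58
tool_pos: [0.6589, 0.0298, 0.1176]
eef_rot: [0.683, 0.73, 0.003, 0.003]
contact_force: [-0.1, 0.4, 0.4]
opening: 0.596
finger_force: 0.0
t 7.6 q7 -0.02 pos [0.6589 0.0298 0.1176] curyaw 93.8 turn tool z -0.2 shift [185.5  -2.7  12.6] err [-0.5  0.   0.2]
```

```bash
python3 -m pendant '[[0,[45,0,0],[0,0,0]],[0,[50,-1,0],[0,0,0]],[0,[50,-1,0],[0,0,0]],[0,[40,-1,0],[0,0,0]],[0,[0,0,0],[0,0,0]],[0,[0,0,0],[0,0,0]],[0,[0,0,0],[0,0,0]]]'; python3 -c "
from h import *
for k in range(2):
  go(.6432,.2147,.042,94);i,K,E=cam('wrist')
c,a=blob(i,312,270,40,(15,130,120),(35,255,255));print(c,a,p2w(K,E,*c,.065))"
```

```text
clock: 8.45
tool_pos: [0.6406, 0.2115, 0.1132]
eef_rot: [0.684, 0.73, -0.001, 0.001]
contact_force: [-0.2, -0.4, 0.1]
opening: 0.497
finger_force: 0.0
t 8.4 q7 -0.26 pos [0.6406 0.2115 0.1132] curyaw 93.7 turn tool z -0.3 shift [ 3.   2.8 71.2] err [ 0.  -0.1  0.3]
t 8.5 q7 -0.26 pos [0.6407 0.2118 0.1133] curyaw 93.7 turn tool z -0.3 shift [ 2.7  2.7 71.3] err [ 0.  -0.1  0.3]
[315.99524941 260.06650831] 421 [0.64261907 0.21501451 0.065     ]
```

```bash
python3 -m pendant '[[0,[3,2,30],[0,0,0]],[0,[0,0,25],[0,0,0]],[0,[0,0,16],[0,0,0]],[0,[0,0,0],[0,0,0]],[1,[0,0,0],[0,0,0]],[1,[0,0,0],[0,0,0]],[1,[0,0,0],[0,0,0]],[1,[0,0,0],[0,0,0]]]' 40;python3 -m pendant '[[1,[0,0,-15],[0,0,0]],[1,[0,0,-20],[0,0,0]],[1,[0,0,-30],[0,0,0]],[1,[0,0,-30],[0,0,0]],[1,[0,0,0],[0,0,0]],[1,[0,0,0],[0,0,0]]]'; python3 -c "
from h import *
go(.591,.0295,.035,94)"
```

```text
clock: 9.55
tool_pos: [0.6422, 0.2174, 0.0427]
eef_rot: [0.683, 0.731, 0.0, 0.0]
contact_force: [0.6, -0.6, 1.3]
opening: 0.144
finger_force: 40.0
clock: 10.3
tool_pos: [0.6415, 0.2172, 0.1375]
eef_rot: [0.683, 0.731, -0.0, -0.0]
contact_force: [-0.2, 0.1, -0.6]
opening: 0.143
finger_force: 40.0
t 10.3 q7 -0.27 pos [0.6415 0.2172 0.1375] curyaw 93.9 turn tool z -0.1 shift [-183.7  -63.4  102.5] err [ 0.  -0.   0.1]
```

```bash
python3 -m pendant '[[1,[-40,-10,0],[0,0,0]],[1,[-45,-20,0],[0,0,0]],[1,[-50,-20,0],[0,0,0]],[1,[-49,-13,0],[0,0,0]],[1,[0,0,0],[0,0,0]],[1,[0,0,0],[0,0,0]],[1,[0,0,40],[0,0,0]],[1,[0,0,30],[0,0,0]]]'; python3 -m pendant '[[1,[0,0,20],[0,0,0]],[1,[0,0,11],[0,0,0]],[1,[0,0,0],[0,0,0]],[1,[0,0,0],[0,0,0]]]'; python3 -c "
from h import *
go(.591,.0295,.035,94)"
```

```text
clock: 11.3
tool_pos: [0.5914, 0.0322, 0.066]
eef_rot: [0.682, 0.732, 0.0, -0.001]
contact_force: [0.3, 0.2, -0.7]
opening: 0.145
finger_force: 40.0
clock: 11.8
tool_pos: [0.5921, 0.0296, 0.0372]
eef_rot: [0.683, 0.731, 0.0, 0.0]
contact_force: [1.9, 0.6, -0.4]
opening: 0.147
finger_force: 40.0
t 11.8 q7 -0.03 pos [0.5921 0.0296 0.0372] curyaw 93.9 turn tool z -0.1 shift [-0.1 -1.1  2.2] err [-0.1  0.   0.1]
```

```bash
python3 -m pendant '[[1,[0,0,2],[0,0,0]],[1,[0,0,0],[0,0,0]],[0,[0,0,0],[0,0,0]],[-0.2,[0,0,0],[0,0,0]],[-0.2,[0,0,0],[0,0,0]],[-0.2,[0,0,-30],[0,0,0]],[-0.2,[0,0,-50],[0,0,0]]]'; python3 -m pendant '[[0,[40,20,0],[0,0,0]],[0,[50,24,0],[0,0,0]],[0,[43,20,0],[0,0,0]],[0,[0,0,0],[0,0,0]],[0,[0,0,0],[0,0,0]],[0,[0,0,0],[0,0,0]]]';python3 -c "
from h import *
go(.6463,.1671,.042,94);i,K,E=cam('wrist')
c,a=blob(i,312,270,40,(15,130,120),(35,255,255));print(c,a,p2w(K,E,*c,.065))"
```

```text
clock: 12.68
tool_pos: [0.5902, 0.0295, 0.114]
eef_rot: [0.683, 0.731, -0.001, -0.001]
contact_force: [0.2, -1.1, -0.5]
opening: 0.599
finger_force: 0.0
clock: 13.42
tool_pos: [0.6462, 0.1641, 0.1145]
eef_rot: [0.684, 0.73, -0.001, 0.0]
contact_force: [-0.3, -0.2, -0.2]
opening: 0.501
finger_force: 0.0
t 13.4 q7 -0.2 pos [0.6462 0.1641 0.1145] curyaw 93.7 turn tool z -0.3 shift [ 3.   0.3 72.5] err [ 0.  -0.1  0.3]
[312.0657277  259.50234742] 426 [0.64590468 0.16707081 0.065     ]
```

```bash
python3 -m pendant '[[0,[3,0,30],[0,0,0]],[0,[0,0,25],[0,0,0]],[0,[0,0,17],[0,0,0]],[0,[0,0,0],[0,0,0]],[1,[0,0,0],[0,0,0]],[1,[0,0,0],[0,0,0]],[1,[0,0,0],[0,0,0]],[1,[0,0,0],[0,0,0]]]' 40;python3 -m pendant '[[1,[0,0,-15],[0,0,0]],[1,[0,0,-20],[0,0,0]],[1,[0,0,-30],[0,0,0]],[1,[0,0,-30],[0,0,0]],[1,[0,0,0],[0,0,0]],[1,[0,0,0],[0,0,0]]]'; python3 -m pendant '[[1,[-30,-30,0],[0,0,0]],[1,[-35,-33,0],[0,0,0]],[1,[-35,-33,0],[0,0,0]],[1,[-29,-30,0],[0,0,0]],[1,[0,0,0],[0,0,0]],[1,[0,0,0],[0,0,0]],[1,[0,0,40],[0,0,0]],[1,[0,0,0],[0,0,0]]]'; python3 -c "
from h import *
go(.529,.0295,.035,94)"
```

```text
clock: 14.48
tool_pos: [0.6463, 0.1695, 0.0427]
eef_rot: [0.683, 0.731, 0.0, 0.0]
contact_force: [-0.2, 0.1, 1.0]
opening: 0.14
finger_force: 40.0
clock: 15.22
tool_pos: [0.6457, 0.1694, 0.1373]
eef_rot: [0.683, 0.731, -0.0, -0.0]
contact_force: [-0.0, -0.2, -1.8]
opening: 0.144
finger_force: 40.0
clock: 16.23
tool_pos: [0.528, 0.0337, 0.0953]
eef_rot: [0.682, 0.731, -0.002, -0.002]
contact_force: [-0.2, 0.5, -2.0]
opening: 0.146
finger_force: 40.0
t 16.2 q7 -0.05 pos [0.528  0.0337 0.0953] curyaw 94.0 turn tool z -0.0 shift [-4.3  0.7 60.3] err [0.3 0.  0. ]
```

```bash
python3 -m pendant '[[1,[-4,1,30],[0,0,0]],[1,[0,0,20],[0,0,0]],[1,[0,0,11],[0,0,0]],[1,[0,0,0],[0,0,0]],[1,[0,0,0],[0,0,0]],[0,[0,0,0],[0,0,0]],[-0.2,[0,0,0],[0,0,0]],[-0.2,[0,0,0],[0,0,0]]]'; python3 -m pendant '[[-0.2,[0,0,-30],[0,0,0]],[-0.2,[0,0,-60],[0,0,0]],[-0.2,[0,0,-60],[0,0,0]],[-1,[-54,1,-40],[0,0,0]],[-1,[-54,2,0],[0,0,0]],[-1,[-54,2,0],[0,0,0]],[-1,[-54,2,0],[0,0,0]],[-1,[0,0,0],[0,0,0]]]'; python3 -m pendant '[[-1,[0,0,0],[0,0,0]],[-1,[0,0,0],[0,0,0]]]';python3 - <<'E'
from h import *
go(.55,-.185,.22,90)
i,K,E=cam("wrist");np.savez("w4.npz",i=i,K=K,E=E)
cv2.imwrite("pics/w4.png",i[:,:,::-1])
E
```

```text
clock: 17.23
tool_pos: [0.5307, 0.0284, 0.0368]
eef_rot: [0.683, 0.731, 0.0, 0.0]
contact_force: [-1.0, -0.2, 0.1]
opening: 0.457
finger_force: 0.0
clock: 18.23
tool_pos: [0.5507, -0.1894, 0.2237]
eef_rot: [0.686, 0.727, -0.001, 0.001]
contact_force: [-0.1, -0.0, 0.0]
opening: 1.002
finger_force: 0.0
clock: 18.48
tool_pos: [0.5518, -0.1806, 0.2236]
eef_rot: [0.682, 0.732, 0.0, -0.001]
contact_force: [-0.5, -0.3, -0.0]
opening: 1.003
finger_force: 0.0
t 18.5 q7 0.31 pos [ 0.5518 -0.1806  0.2236] curyaw 94.0 turn tool z 4.0 shift [-4.4 -1.8  3.6] err [ 0.   0.1 -4. ]
```

View pics/w4.png

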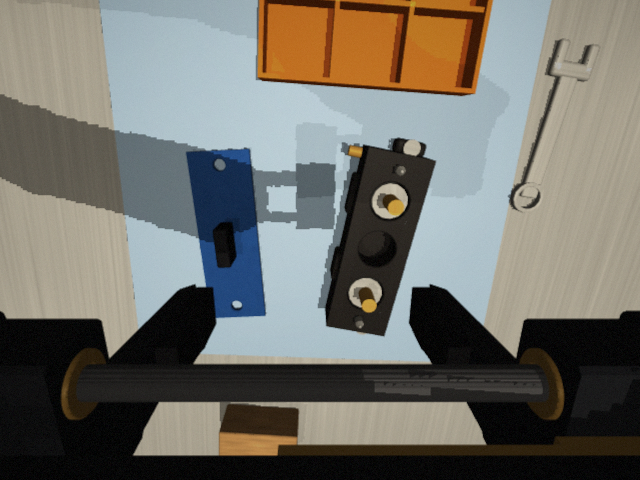

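Half_b: stem tops at about (396,207) and (369,305), bore centre at (377,248), dowels at (401,170) and (360,323). Plate_b's holes are at (220,164) and (237,305).

```bash
python3 - <<'E'
from h import *
d=np.load("w4.npz");i,K,E=d["i"],d["K"],d["E"]
P={}
for n,u,v,rad,z in [("d1",401,170,9,.052),("d2",360,323,9,.052),("h1",220,164,10,.006),("h2",237,305,10,.006)]:
    c,a=blob(i,u,v,rad,(0,0,85) if n[0]=="d" else (0,0,120),(180,110,255));P[n]=p2w(K,E,*c,z);print(n,c.round(1),a,P[n].round(4))
for n,u,v in(("s1",396,207),("s2",369,305)):
    c,a=blob(i,u,v,14,(15,130,140),(35,255,255));P[n]=p2w(K,E,*c,.065);print(c.round(1),a,P[n].round(4))
for a,b in(("d1","d2"),("h1","h2"),("s1","s2")):
    v=P[a]-P[b];print(np.linalg.norm(v),((P[a]+P[b])/2).round(4),np.degrees(np.arctan2(v[1],v[0])))
go(*P["s1"][:2],.12,83)
E
```

```text
d1 [401.3 169.8] 52 [ 0.6264 -0.1361  0.052 ]
d2 [359.5 323.8] 41 [ 0.6068 -0.2899  0.052 ]
h1 [219.6 163.9] 58 [ 0.4577 -0.1478  0.006 ]
h2 [236.6 303.7] 60 [ 0.4754 -0.3014  0.006 ]
[395.5 207.2] 191 [ 0.6227 -0.1667  0.065 ]
[368.7 305.2] 152 [ 0.6108 -0.2619  0.065 ]
0.15506650043183282 [ 0.6166 -0.213   0.052 ] 82.73277460380409
0.154592535377277 [ 0.4665 -0.2246  0.006 ] 96.6091656998185
0.09595853814683425 [ 0.6168 -0.2143  0.065 ] 82.84056630732594
t 18.5 q7 0.31 pos [ 0.5519 -0.1808  0.2237] curyaw 94.0 turn tool z 11.0 shift [ 22.6  68.6 103.7] err [  0.    0.1 -11. ]
```

```bash
python3 -m pendant '[[0,[0,0,0],[0,0,5.5]],[0,[0,0,0],[0,0,5.5]],[0,[11,34,50],[0,0,0]],[0,[11,34,50],[0,0,0]],[0,[0,0,0],[0,0,0]],[0,[0,0,0],[0,0,0]],[0,[0,0,0],[0,0,0]]]';python3 -c "
from h import *
go(.6227,-.1667,.042,83);i,K,E=cam('wrist')
c,a=blob(i,312,270,40,(15,130,120),(35,255,255));print(c,a,p2w(K,E,*c,.065))"
```

```text
clock: 19.4
tool_pos: [0.6223, -0.1703, 0.1262]
eef_rot: [0.75, 0.661, 0.001, 0.001]
contact_force: [0.4, 0.2, 0.4]
opening: 0.499
finger_force: 0.0
t 19.4 q7 0.12 pos [ 0.6223 -0.1703  0.1262] curyaw 82.8 turn tool z -0.2 shift [ 3.6 -0.  84.2] err [-0.2 -0.   0.2]
[311.60714286 251.57967033] 364 [ 0.62248684 -0.16667717  0.065     ]
```

```bash
python3 -m pendant '[[0,[3,0,40],[0,0,0]],[0,[0,0,28],[0,0,0]],[0,[0,0,16],[0,0,0]],[0,[0,0,0],[0,0,0]],[1,[0,0,0],[0,0,0]],[1,[0,0,0],[0,0,0]],[1,[0,0,0],[0,0,0]],[1,[0,0,0],[0,0,0]]]' 40;python3 -m pendant '[[1,[0,0,-15],[0,0,0]],[1,[0,0,-20],[0,0,0]],[1,[0,0,-30],[0,0,0]],[1,[0,0,-30],[0,0,0]],[1,[0,0,0],[0,0,0]],[1,[0,0,0],[0,0,0]]]'; python3 -m pendant '[[1,[30,3,0],[0,0,0]],[1,[40,4,0],[0,0,0]],[1,[40,4,0],[0,0,0]],[1,[26,3,0],[0,0,0]],[1,[0,0,0],[0,0,0]],[1,[0,0,0],[0,0,0]],[1,[0,0,40],[0,0,0]],[1,[0,0,0],[0,0,0]]]'; python3 -c "
from h import *
go(.653,-.0335,.035,83)"
```

```text
clock: 20.45
tool_pos: [0.6228, -0.1668, 0.0402]
eef_rot: [0.75, 0.662, 0.0, 0.0]
contact_force: [-0.7, -0.5, 5.2]
opening: 0.141
finger_force: 40.1
clock: 21.2
tool_pos: [0.6217, -0.1662, 0.1345]
eef_rot: [0.75, 0.662, -0.0, -0.0]
contact_force: [-0.2, -0.1, -2.0]
opening: 0.143
finger_force: 40.0
clock: 22.2
tool_pos: [0.6499, -0.0357, 0.092]
eef_rot: [0.751, 0.661, -0.003, -0.002]
contact_force: [-0.7, 0.5, -0.5]
opening: 0.144
finger_force: 40.0
t 22.2 q7 -0.06 pos [ 0.6499 -0.0357  0.092 ] curyaw 82.7 turn tool z -0.3 shift [ 2.5  2.8 57. ] err [ 0.4 -0.1  0.3]
```

```bash
python3 -m pendant '[[1,[2,2,28],[0,0,0]],[1,[0,0,20],[0,0,0]],[1,[0,0,10],[0,0,0]],[1,[0,0,0],[0,0,0]],[1,[0,0,0],[0,0,0]],[0,[0,0,0],[0,0,0]],[-0.2,[0,0,0],[0,0,0]],[-0.2,[0,0,0],[0,0,0]]]'; python3 -m pendant '[[-0.2,[0,0,-30],[0,0,0]],[-0.2,[0,0,-50],[0,0,0]],[0,[-50,-4,-10],[0,0,0]],[0,[-60,-4,0],[0,0,0]],[0,[-60,-3,0],[0,0,0]],[0,[-61,-3,0],[0,0,0]],[0,[0,0,0],[0,0,0]],[0,[0,0,0],[0,0,0]]]';python3 -m pendant '[[0,[0,0,0],[0,0,0]],[0,[0,0,0],[0,0,0]]]'; python3 -c "
from h import *
go(.6108,-.2619,.043,83);i,K,E=cam('wrist')
c,a=blob(i,312,270,40,(15,130,120),(35,255,255));print(c,a,p2w(K,E,*c,.065))"
```

```text
clock: 23.2
tool_pos: [0.6555, -0.0316, 0.037]
eef_rot: [0.75, 0.662, 0.0, 0.0]
contact_force: [-0.4, 1.3, 0.4]
opening: 0.463
finger_force: 0.0
clock: 24.2
tool_pos: [0.6128, -0.2585, 0.1266]
eef_rot: [0.75, 0.662, 0.0, -0.0]
contact_force: [0.1, 1.1, -0.9]
opening: 0.502
finger_force: 0.0
clock: 24.45
tool_pos: [0.6134, -0.2571, 0.1266]
eef_rot: [0.749, 0.663, 0.0, -0.0]
contact_force: [-0.2, -0.4, 0.7]
opening: 0.502
finger_force: 0.0
t 24.4 q7 0.24 pos [ 0.6134 -0.2571  0.1266] curyaw 83.0 turn tool z 0.0 shift [-5.1 -2.  83.6] err [-0.   0.1 -0. ]
[308.78356164 264.70410959] 365 [ 0.6105941  -0.26187568  0.065     ]
```

```bash
python3 -m pendant '[[0,[-5,-2,40],[0,0,0]],[0,[0,0,28],[0,0,0]],[0,[0,0,14],[0,0,0]],[0,[0,0,0],[0,0,0]],[1,[0,0,0],[0,0,0]],[1,[0,0,0],[0,0,0]],[1,[0,0,0],[0,0,0]],[1,[0,0,0],[0,0,0]]]' 40;python3 -m pendant '[[1,[0,0,-15],[0,0,0]],[1,[0,0,-20],[0,0,0]],[1,[0,0,-30],[0,0,0]],[1,[0,0,-30],[0,0,0]],[1,[0,0,0],[0,0,0]],[1,[0,0,0],[0,0,0]]]'; python3 -m pendant '[[1,[40,-8,0],[0,0,0]],[1,[50,-10,0],[0,0,0]],[1,[50,-11,0],[0,0,0]],[1,[50,-10,0],[0,0,0]],[1,[34,-8,0],[0,0,0]],[1,[0,0,0],[0,0,0]],[1,[0,0,0],[0,0,0]],[1,[0,0,40],[0,0,0]]]';python3 -m pendant '[[1,[0,0,0],[0,0,0]],[1,[0,0,0],[0,0,0]]]';  python3 -c "
from h import *
go(.591,-.0335,.035,83)"
```

```text
clock: 25.5
tool_pos: [0.6106, -0.264, 0.0453]
eef_rot: [0.75, 0.662, 0.0, 0.001]
contact_force: [-0.7, -0.3, 3.9]
opening: 0.15
finger_force: 40.0
clock: 26.25
tool_pos: [0.6096, -0.2636, 0.1396]
eef_rot: [0.75, 0.662, -0.0, -0.0]
contact_force: [-0.5, 0.0, -0.3]
opening: 0.147
finger_force: 40.0
clock: 27.25
tool_pos: [0.594, -0.0385, 0.1014]
eef_rot: [0.751, 0.661, 0.002, 0.003]
contact_force: [0.0, 0.6, -1.7]
opening: 0.143
finger_force: 40.0
clock: 27.5
tool_pos: [0.5916, -0.0372, 0.1002]
eef_rot: [0.75, 0.661, -0.0, 0.0]
contact_force: [-0.2, 0.1, -1.6]
opening: 0.144
finger_force: 40.0
t 27.5 q7 -0.05 pos [ 0.5916 -0.0372  0.1002] curyaw 82.7 turn tool z -0.3 shift [ 3.6 -1.  65.2] err [-0.  -0.   0.3]
```

```bash
python3 -m pendant '[[1,[3,0,30],[0,0,0]],[1,[0,0,20],[0,0,0]],[1,[0,0,12],[0,0,0]],[1,[0,0,0],[0,0,0]],[1,[0,0,0],[0,0,0]],[0,[0,0,0],[0,0,0]],[-0.2,[0,0,0],[0,0,0]],[-0.2,[0,0,0],[0,0,0]]]'; python3 -m pendant '[[-0.2,[0,0,-30],[0,0,0]],[-0.2,[0,0,-60],[0,0,0]],[-0.2,[0,0,-60],[0,0,0]],[-1,[47,-14,-60],[0,0,0]],[-1,[60,-20,0],[0,0,0]],[-1,[60,-20,0],[0,0,0]],[-1,[60,-15,0],[0,0,0]],[-1,[0,0,0],[0,0,-10]]]'; python3 -m pendant '[[-1,[0,0,0],[0,0,0]],[-1,[0,0,0],[0,0,0]],[-1,[0,0,0],[0,0,0]]]';python3 - <<'E'
from h import *
go(.46,.2,.22,93)
i,K,E=cam("wrist");np.savez("w5.npz",i=i,K=K,E=E)
j,_,_=cam("scene");t,_,_=cam("top")
o=np.zeros((600,800,3),np.uint8)
o[:300,:400]=cv2.resize(i,(400,300),interpolation=cv2.INTER_AREA);o[:300,400:]=cv2.resize(j[190:310,260:420],(400,300),interpolation=3);o[300:]=cv2.resize(t[180:300,160:480],(800,300),interpolation=3)
cv2.imwrite("pics/w5.png",o[:,:,::-1])
E
```

```text
clock: 28.5
tool_pos: [0.5919, -0.0327, 0.038]
eef_rot: [0.75, 0.662, 0.0, 0.0]
contact_force: [-0.3, -0.5, 0.9]
opening: 0.46
finger_force: 0.0
clock: 29.5
tool_pos: [0.5509, 0.1991, 0.2359]
eef_rot: [0.683, 0.73, 0.001, -0.002]
contact_force: [0.3, -0.5, 0.4]
opening: 1.0
finger_force: 0.0
clock: 29.88
tool_pos: [0.5536, 0.1889, 0.2361]
eef_rot: [0.691, 0.723, -0.0, 0.0]
contact_force: [-0.5, 0.6, -0.1]
opening: 1.0
finger_force: 0.0
t 29.9 q7 -0.3 pos [0.5536 0.1889 0.2361] curyaw 92.6 turn tool z -0.4 shift [ 16.  -92.9  16.1] err [-0.  -0.   0.4]
```

View pics/w5.png

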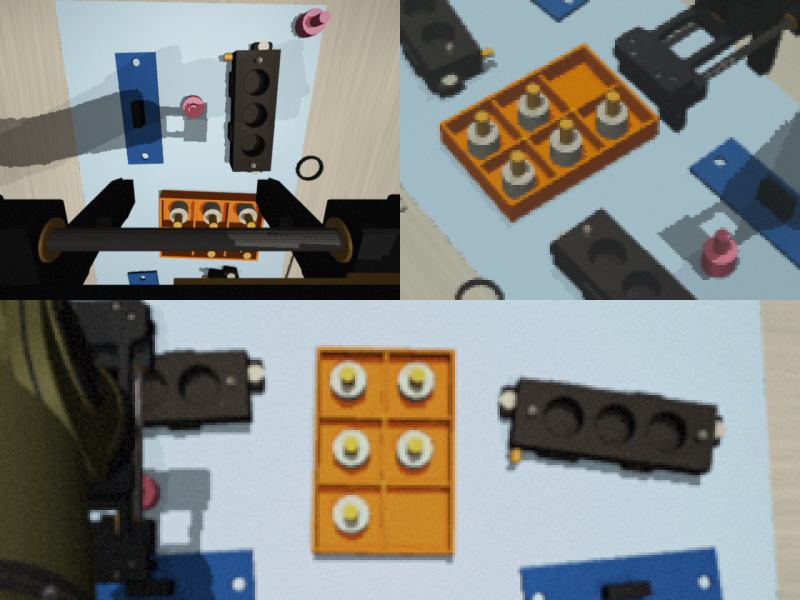

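All five pistons stand upright, one per compartment, and all six bores are empty. In the wrist picture plate_a's holes are at full-size (218,99) and (232,250).

```bash
cat >> h.py <<'E'
def pair(i,K,E,pts,z,v0,rad=10):
    P=[]
    for u,v in pts:
        c,a=blob(i,u,v,rad,(0,0,v0),(180,110,255));P.append(p2w(K,E,*c,z));print(c.round(1),a)
    d=P[0]-P[1];m=(P[0]+P[1])/2;ang=np.degrees(np.arctan2(d[1],d[0]));print(np.linalg.norm(d).round(4),m.round(4),ang.round(2));return m,ang
E
python3 - <<'E'
from h import *
d=np.load("w5.npz");i,K,E=d["i"],d["K"],d["E"]
m,a=pair(i,K,E,[(218,99),(232,250)],.006,120)
pair(i,K,E,[(419,96),(405,266)],.052,85)
go(m[0],m[1],.10,a)
E
```

```text
[217.6  99.4] 116
[232.1 249. ] 78
0.1545 [0.4626 0.2069 0.006 ] 93.96
[415.7  95.5] 69
[405.5 264.6] 49
0.1549 [0.6424 0.2155 0.052 ] 93.89
t 30.0 q7 -0.3 pos [0.5535 0.1896 0.2361] curyaw 92.8 turn tool z -1.2 shift [ 23.5 -89.4 136.1] err [-0.  -0.   1.2]
```

```bash
python3 -m pendant '[[0,[0,0,0],[0,0,-1.2]],[0,[12,-45,40],[0,0,0]],[0,[12,-45,40],[0,0,0]],[0,[0,0,50],[0,0,0]],[0,[0,0,0],[0,0,0]],[0,[0,0,0],[0,0,0]],[0,[0,0,0],[0,0,0]]]';python3 - <<'E'
from h import *
i,K,E=cam("wrist")
go(.4626,.2069,.011,94)
cv2.imwrite("pics/w6.png",i[:,:,::-1]);np.savez("w6.npz",i=i,K=K,E=E)
E
```

```text
clock: 30.9
tool_pos: [0.4637, 0.2082, 0.1079]
eef_rot: [0.682, 0.731, 0.002, 0.001]
contact_force: [0.5, -1.0, -0.8]
opening: 0.5
finger_force: 0.0
t 30.9 q7 -0.35 pos [0.4634 0.2082 0.1078] curyaw 94.0 turn tool z 0.0 shift [-1.2 -0.9 96.8] err [-0.2  0.1 -0. ]
```

View pics/w6.png

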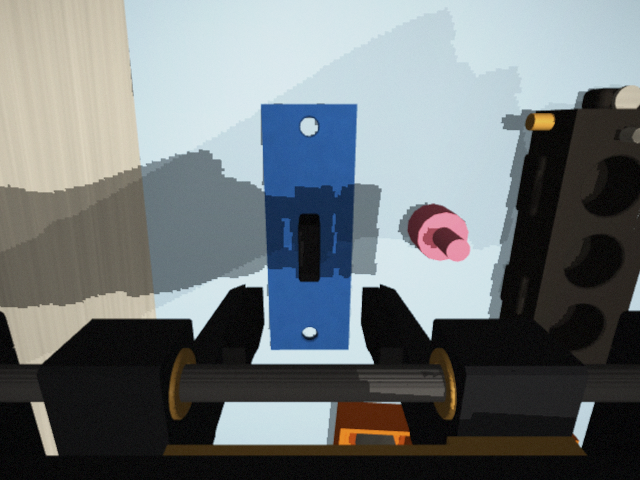

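Plate_a is centred under the fingers, with its holes at (310,126) and (310,332).

```bash
python3 - <<'E'
from h import *
d=np.load("w6.npz");m,a=pair(d["i"],d["K"],d["E"],[(310,126),(310,332)],.006,110,13)
go(m[0],m[1],.011,a)
E
python3 -m pendant '[[0,[-1,-1,40],[0,0,0]],[0,[0,0,30],[0,0,0]],[0,[0,0,18],[0,0,0]],[0,[0,0,8],[0,0,0]],[0,[0,0,0],[0,0,0]],[1,[0,0,0],[0,0,0]],[1,[0,0,0],[0,0,0]],[1,[0,0,0],[0,0,0]]]' 50; python3 -m pendant '[[1,[0,0,0],[0,0,0]],[1,[0,0,0],[0,0,0]]]'
```

```text
[308.6 126.1] 279
[309.  331.5] 116
0.1541 [0.4617 0.2074 0.006 ] 93.93
t 30.9 q7 -0.35 pos [0.4634 0.2082 0.1078] curyaw 94.0 turn tool z 0.1 shift [-0.7 -1.8 96.8] err [-0.2  0.1 -0.1]
clock: 31.95
tool_pos: [0.4611, 0.207, 0.0105]
eef_rot: [0.682, 0.732, 0.0, 0.0]
contact_force: [-0.3, 0.2, 0.3]
opening: 0.184
finger_force: 0.0
clock: 32.2
tool_pos: [0.4614, 0.207, 0.0105]
eef_rot: [0.682, 0.732, 0.001, 0.0]
contact_force: [0.8, -0.4, 5.8]
opening: 0.157
finger_force: 50.0
```

```bash
python3 -m pendant '[[1,[0,0,-20],[0,0,0]],[1,[0,0,-35],[0,0,0]],[1,[0,0,-35],[0,0,0]],[1,[0,0,0],[0,0,0]],[1,[-1,35,0],[0,0,0]],[1,[-1,40,0],[0,0,0]],[1,[-1,40,0],[0,0,0]],[1,[-1,40,0],[0,0,0]]]'; python3 -m pendant '[[1,[0,27,0],[0,0,0]],[1,[0,0,0],[0,0,0]],[1,[0,0,0],[0,0,0]],[1,[0,0,0],[0,0,0]],[1,[0,0,0],[0,0,0]]]';python3 - <<'E'
from h import *
i,K,E=cam("wrist")
go(.6427,.2153,.075,94)
cv2.imwrite("pics/w7.png",i[:,:,::-1]);np.savez("w7.npz",i=i,K=K,E=E)
E
```

```text
clock: 33.2
tool_pos: [0.6155, 0.2134, 0.0977]
eef_rot: [0.682, 0.732, -0.002, -0.001]
contact_force: [0.1, -0.3, -2.5]
opening: 0.156
finger_force: 50.0
clock: 33.83
tool_pos: [0.6419, 0.2159, 0.1]
eef_rot: [0.681, 0.732, -0.0, -0.0]
contact_force: [0.6, 0.6, -3.4]
opening: 0.153
finger_force: 50.0
t 33.9 q7 -0.27 pos [0.6421 0.2159 0.1002] curyaw 94.1 turn tool z 0.1 shift [-0.6  0.5 25.2] err [ 0.   0.  -0.1]
```

View pics/w7.png

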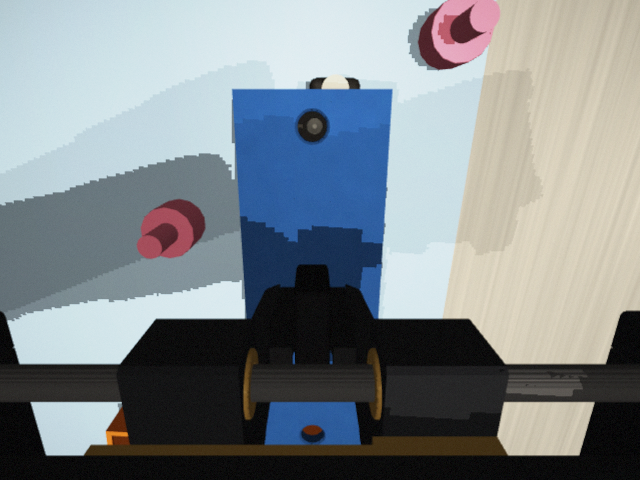

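The dowel top is visible at (314,126) through the plate hole at (312,126). The far hole is at (313,433).

```bash
python3 - <<'E'
from h import *
d=np.load("w7.npz");i,K,E=d["i"],d["K"],d["E"]
M=E[:3,:3]
for n,u,v,z in(("hole",312,126,.0957),("dowel",314,126,.054),("hole2",313,433,.0957)):print(n,p2w(K,E,u,v,z).round(4))
c=cv2.resize(i[100:150,285:340],None,fx=10,fy=10,interpolation=3);cv2.imwrite("pics/w7c.png",c[:,:,::-1])
a=np.radians(94.06);print("want dowel",.6427+.078*np.cos(a),.2153+.078*np.sin(a))
E
```

```text
hole [0.6363 0.2932 0.0957]
dowel [0.6373 0.2927 0.054 ]
hole2 [0.6478 0.1388 0.0957]
want dowel 0.637177515609029 0.2931042554501454
```

View pics/w7c.png

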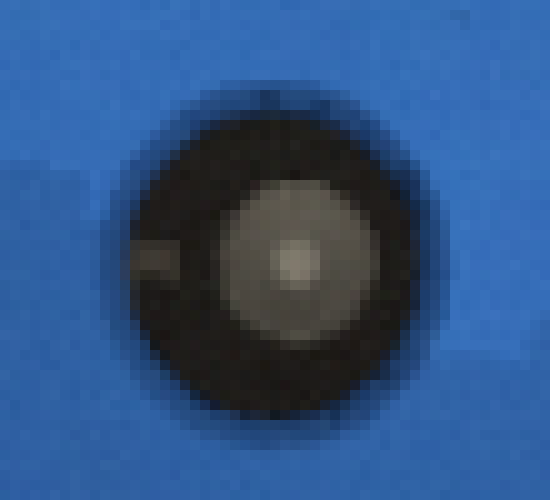

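The crop shows the dowel about 2 px right of the hole centre. That calls for a 1 mm correction in tool y, then lowering.

```bash
python3 -m pendant '[[1,[-0.5,1,20],[0,0,0]],[1,[0,0,15],[0,0,0]],[1,[0,0,5],[0,0,0]],[1,[0,0,0],[0,0,0]],[1,[0,0,0],[0,0,0]]]'; python3 -m pendant '[[1,[0,0,4],[0,0,0]],[1,[0,0,3],[0,0,0]],[1,[0,0,0],[0,0,0]],[1,[0,0,0],[0,0,0]]]'
```

```text
clock: 34.5
tool_pos: [0.6442, 0.2154, 0.0605]
eef_rot: [0.682, 0.732, 0.0, 0.0]
contact_force: [-0.4, -0.9, -2.6]
opening: 0.154
finger_force: 50.0
clock: 35.0
tool_pos: [0.6438, 0.2153, 0.0531]
eef_rot: [0.682, 0.732, 0.0, -0.0]
contact_force: [-0.2, 0.5, -3.1]
opening: 0.154
finger_force: 50.0
```

```bash
python3 -m pendant '[[1,[0,0,1.5],[0,0,0]],[1,[0,0,1],[0,0,0]],[1,[0,0,0],[0,0,0]],[1,[0,0,0],[0,0,0]]]'; python3 -m pendant '[[1,[0,0,0.7],[0,0,0]],[1,[0,0,0],[0,0,0]],[1,[0,0,0],[0,0,0]]]'
```

```text
clock: 35.5
tool_pos: [0.6438, 0.2153, 0.0506]
eef_rot: [0.682, 0.732, 0.0, -0.0]
contact_force: [0.3, -0.3, -1.7]
opening: 0.151
finger_force: 50.0
clock: 35.88
tool_pos: [0.6438, 0.2153, 0.0506]
eef_rot: [0.682, 0.732, 0.0, -0.0]
contact_force: [-2.3, -0.3, 5.9]
opening: 0.154
finger_force: 50.0
```

```bash
python3 -m pendant '[[0,[0,0,0],[0,0,0]],[-0.2,[0,0,0],[0,0,0]],[-0.2,[0,0,0],[0,0,0]],[-0.2,[0,0,-30],[0,0,0]],[-0.2,[0,0,-60],[0,0,0]],[-0.2,[0,0,-60],[0,0,0]],[-0.2,[0,0,-40],[0,0,0]],[-0.2,[0,0,0],[0,0,0]]]';python3 -m pendant '[[0,[-55,-17,0],[0,0,0]],[0,[-55,-17,0],[0,0,0]],[0,[-55,-17,0],[0,0,0]],[0,[-56,-17,0],[0,0,0]],[0,[-56,-17,0],[0,0,0]],[0,[-56,-18,0],[0,0,0]],[0,[-55,-18,0],[0,0,0]],[0,[0,0,0],[0,0,0]]]'; python3 -m pendant '[[0,[0,0,0],[0,0,0]],[0,[0,0,0],[0,0,0]],[0,[0,0,0],[0,0,0]]]';python3 - <<'E'
from h import *
go(.4665,-.2246,.22,96.6)
i,K,E=cam("wrist");np.savez("w8.npz",i=i,K=K,E=E)
t,_,_=cam("top")
o=np.zeros((600,800,3),np.uint8)
o[:300,:400]=cv2.resize(i,(400,300),interpolation=cv2.INTER_AREA);o[:300,400:]=cv2.resize(t[180:300,160:320],(400,300),interpolation=3)
o[300:]=cv2.resize(t[180:300,160:480],(800,300),interpolation=3)
cv2.imwrite("pics/w8.png",o[:,:,::-1])
E
```

```text
clock: 36.88
tool_pos: [0.6461, 0.2159, 0.244]
eef_rot: [0.682, 0.732, 0.004, 0.002]
contact_force: [-0.3, 0.1, -1.1]
opening: 0.602
finger_force: 0.0
clock: 37.88
tool_pos: [0.5474, -0.1871, 0.2386]
eef_rot: [0.685, 0.728, -0.002, -0.0]
contact_force: [0.4, 0.3, 0.3]
opening: 0.497
finger_force: 0.0
clock: 38.25
tool_pos: [0.551, -0.1786, 0.2396]
eef_rot: [0.681, 0.733, 0.0, -0.0]
contact_force: [-0.6, 0.4, 0.3]
opening: 0.503
finger_force: 0.0
t 38.2 q7 0.32 pos [ 0.551  -0.1786  0.2396] curyaw 94.2 turn tool z -2.4 shift [-36.  -89.2  19.6] err [0.  0.  2.4]
```

View pics/w8.png

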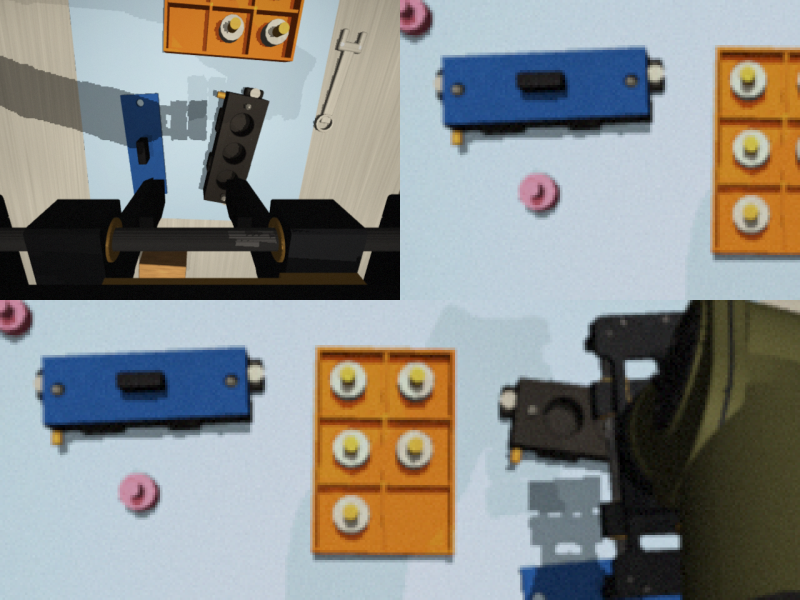

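Plate_a sits on half_a with both dowels showing through its holes, and plate_b looks unmoved. I move over plate_b and measure its holes.

```bash
python3 -m pendant '[[0,[0,0,0],[0,0,-2.4]],[0,[-18,-45,40],[0,0,0]],[0,[-18,-44,40],[0,0,0]],[0,[0,0,50],[0,0,0]],[0,[0,0,0],[0,0,0]],[0,[0,0,0],[0,0,0]],[0,[0,0,0],[0,0,0]]]';python3 - <<'E'
from h import *
i,K,E=cam("wrist");np.savez("w9.npz",i=i,K=K,E=E)
m,a=pair(i,K,E,[(310,126),(310,332)],.006,110,18)
go(m[0],m[1],.011,a)
E
```

```text
clock: 39.22
tool_pos: [0.4682, -0.2261, 0.112]
eef_rot: [0.666, 0.746, 0.001, 0.002]
contact_force: [0.6, 0.1, -1.1]
opening: 0.499
finger_force: 0.0
[307.3 122.4] 276
[310.  346.1] 123
0.1726 [ 0.4671 -0.2342  0.006 ] 96.98
t 39.3 q7 0.45 pos [ 0.468  -0.2261  0.1118] curyaw 96.5 turn tool z -0.5 shift [ -7.9  -1.9 100.8] err [-0.2 -0.1  0.5]
```

```bash
python3 - <<'E'
from h import *
d=np.load("w9.npz");i,K,E=d["i"],d["K"],d["E"]
print(w2p(K,E,[.4754,-.3014,.006]))
m,a=pair(i,K,E,[(307,122),(309,330)],.006,110,9)
go(m[0],m[1],.011,a)
E
```

```text
(np.float64(309.8688025946447), np.float64(325.9406225506913))
[307.1 122. ] 251
[308.8 326.1] 114
0.1543 [ 0.4655 -0.225   0.006 ] 96.76
t 39.3 q7 0.45 pos [ 0.468  -0.2261  0.1118] curyaw 96.5 turn tool z -0.2 shift [  1.4  -2.4 100.8] err [-0.2 -0.1  0.2]
```

```bash
python3 -m pendant '[[0,[1,-2,40],[0,0,0]],[0,[0,0,30],[0,0,0]],[0,[0,0,20],[0,0,0]],[0,[0,0,11],[0,0,0]],[0,[0,0,0],[0,0,0]],[1,[0,0,0],[0,0,0]],[1,[0,0,0],[0,0,0]],[1,[0,0,0],[0,0,0]]]' 50; python3 -m pendant '[[1,[0,0,0],[0,0,0]],[1,[0,0,0],[0,0,0]]]';python3 -m pendant '[[1,[0,0,-20],[0,0,0]],[1,[0,0,-35],[0,0,0]],[1,[0,0,-35],[0,0,0]],[1,[0,0,0],[0,0,5]],[1,[0,0,0],[0,0,5]],[1,[0,0,0],[0,0,4]],[1,[0,0,0],[0,0,0]],[1,[0,0,0],[0,0,0]]]'; python3 -c "
from h import *
go(.6167,-.2143,.1,82.8)"
```

```text
clock: 40.28
tool_pos: [0.4646, -0.2253, 0.0096]
eef_rot: [0.666, 0.746, 0.0, 0.0]
contact_force: [3.0, -0.3, 0.2]
opening: 0.185
finger_force: 2.5
clock: 40.52
tool_pos: [0.465, -0.2253, 0.0096]
eef_rot: [0.666, 0.746, 0.0, 0.001]
contact_force: [1.4, 0.3, 6.1]
opening: 0.157
finger_force: 50.0
clock: 41.52
tool_pos: [0.4638, -0.2251, 0.0988]
eef_rot: [0.752, 0.66, -0.0, -0.0]
contact_force: [-0.3, 0.1, -1.6]
opening: 0.154
finger_force: 50.0
t 41.5 q7 0.31 pos [ 0.4638 -0.2251  0.0988] curyaw 82.5 turn tool z -0.3 shift [ 29.8 150.3  -1.2] err [0.1 0.  0.3]
```

```bash
python3 -m pendant '[[1,[7,35,0],[0,0,-0.3]],[1,[8,40,0],[0,0,0]],[1,[8,40,0],[0,0,0]],[1,[7,35,0],[0,0,0]],[1,[0,0,0],[0,0,0]],[1,[0,0,0],[0,0,0]],[1,[0,0,0],[0,0,0]],[1,[0,0,0],[0,0,0]]]';python3 - <<'E'
from h import *
i,K,E=cam("wrist");np.savez("w10.npz",i=i,K=K,E=E)
go(.6167,-.2143,.0496,82.8)
o=np.zeros((600,800,3),np.uint8)
o[:300,:400]=cv2.resize(i,(400,300),interpolation=cv2.INTER_AREA);o[:500,400:]=0
o[:400,400:]=cv2.resize(i[105:145,293:333],(400,400),interpolation=3);o[300:600,:400]=cv2.resize(i[420:450,293:333],(400,300),interpolation=3)
cv2.imwrite("pics/w10.png",o[:,:,::-1])
E
```

```text
clock: 42.52
tool_pos: [0.6159, -0.2149, 0.0991]
eef_rot: [0.751, 0.661, -0.0, -0.0]
contact_force: [-0.1, -0.4, -1.9]
opening: 0.155
finger_force: 50.0
t 42.6 q7 0.22 pos [ 0.6162 -0.2149  0.0992] curyaw 82.7 turn tool z -0.1 shift [ 0.6  0.4 49.6] err [ 0.  -0.   0.1]
```

View pics/w10.png

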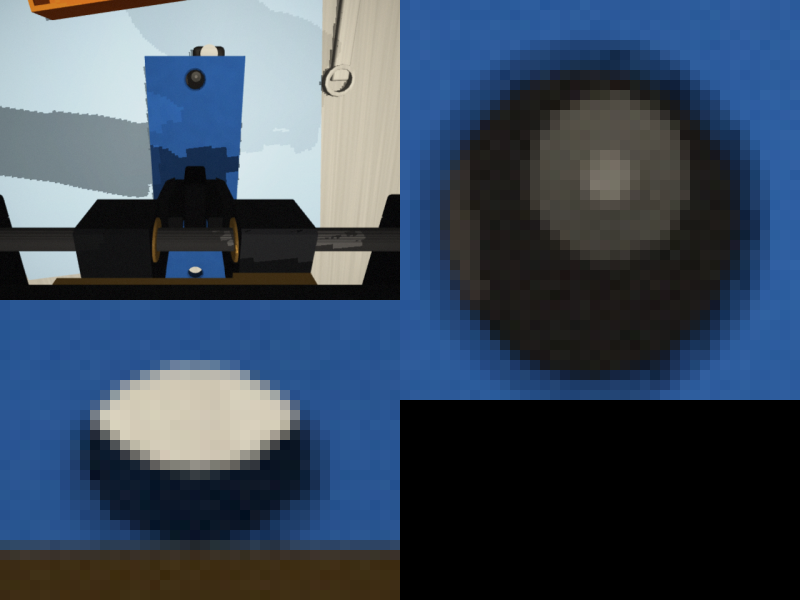

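Near hole centre at about (312.8,127.3), and the dowel through it at (313.8,122.5).

```bash
python3 - <<'E'
from h import *
d=np.load("w10.npz");i,K,E=d["i"],d["K"],d["E"]
h=p2w(K,E,312.8,127.3,.0955);q=p2w(K,E,313.8,122.5,.054);h2=p2w(K,E,293+20,420+15.5,.0955)
a=np.radians(82.8);X=np.array([np.cos(a),np.sin(a)]);Y=np.array([np.sin(a),-np.cos(a)])
D=(q-h)[:2]*1000;print(h,q,h2,"need tool x,y",D@X,D@Y)
m=(h+h2)/2;v=h-h2;print(m,np.linalg.norm(v),np.degrees(np.arctan2(v[1],v[0])))
D=(np.array([.6167,-.2143])-m[:2])*1000;print("centre need",D@X,D@Y)
E
```

```text
[ 0.62586231 -0.1385867   0.0955    ] [ 0.6266181 -0.1370104  0.054    ] [ 0.60627032 -0.29266961  0.0955    ] need tool x,y 1.6586005462613422 0.5522669353658446
[ 0.61606632 -0.21562816  0.0955    ] 0.1553234986097072 82.75359702064075
centre need 1.3971056533272745 0.462223247896673
```

```bash
python3 -m pendant '[[1,[1.5,0.5,18],[0,0,0]],[1,[0,0,15],[0,0,0]],[1,[0,0,5],[0,0,0]],[1,[0,0,0],[0,0,0]],[1,[0,0,0],[0,0,0]]]'; python3 -m pendant '[[1,[0,0,4],[0,0,0]],[1,[0,0,3],[0,0,0]],[1,[0,0,0],[0,0,0]],[1,[0,0,0],[0,0,0]]]'; python3 -m pendant '[[1,[0,0,1.5],[0,0,0]],[1,[0,0,1],[0,0,0]],[1,[0,0,0],[0,0,0]],[1,[0,0,0],[0,0,0]]]'
```

```text
clock: 43.2
tool_pos: [0.6179, -0.2133, 0.0614]
eef_rot: [0.75, 0.661, 0.0, 0.0]
contact_force: [0.9, -0.7, -2.5]
opening: 0.15
finger_force: 50.0
clock: 43.7
tool_pos: [0.6176, -0.2131, 0.0541]
eef_rot: [0.75, 0.661, 0.0, -0.0]
contact_force: [0.0, 0.0, -3.4]
opening: 0.151
finger_force: 50.0
clock: 44.2
tool_pos: [0.6176, -0.2131, 0.0516]
eef_rot: [0.75, 0.661, 0.0, -0.0]
contact_force: [0.3, 0.1, -3.9]
opening: 0.152
finger_force: 50.0
```

```bash
python3 -m pendant '[[1,[0,0,1.2],[0,0,0]],[1,[0,0,0],[0,0,0]],[1,[0,0,0],[0,0,0]]]'; python3 -m pendant '[[1,[0,0,0.8],[0,0,0]],[1,[0,0,0],[0,0,0]],[1,[0,0,0],[0,0,0]]]'
```

```text
clock: 44.58
tool_pos: [0.6176, -0.2131, 0.0504]
eef_rot: [0.75, 0.661, 0.0, -0.0]
contact_force: [-0.3, 0.1, -3.3]
opening: 0.151
finger_force: 50.0
clock: 44.95
tool_pos: [0.6176, -0.2131, 0.0497]
eef_rot: [0.75, 0.661, 0.0, 0.0]
contact_force: [-0.4, -0.2, -1.8]
opening: 0.155
finger_force: 50.0
```

Contact is just beginning. I'll press slightly, release, and back away.

```bash
python3 -m pendant '[[1,[0,0,0.5],[0,0,0]],[1,[0,0,0],[0,0,0]],[1,[0,0,0],[0,0,0]]]'; python3 -m pendant '[[0,[0,0,0],[0,0,0]],[-0.2,[0,0,0],[0,0,0]],[-0.2,[0,0,0],[0,0,0]],[-0.2,[0,0,-30],[0,0,0]],[-0.2,[0,0,-60],[0,0,0]],[-0.2,[0,0,-60],[0,0,0]],[-0.2,[0,0,-40],[0,0,0]],[-0.2,[0,-50,0],[0,0,0]]]';python3 -m pendant '[[-0.2,[0,-60,0],[0,0,0]],[-0.2,[0,-60,0],[0,0,0]],[-0.2,[0,0,0],[0,0,0]],[-0.2,[0,0,0],[0,0,0]],[-0.2,[0,0,0],[0,0,0]]]';python3 - <<'E'
from h import *
j,_,_=cam("scene");t,_,_=cam("top");i,_,_=cam("wrist")
o=np.zeros((600,800,3),np.uint8)
o[:300,:400]=cv2.resize(i,(400,300),interpolation=cv2.INTER_AREA);o[:300,400:]=cv2.resize(j[130:370,180:500],(400,300),interpolation=3)
o[300:]=cv2.resize(t[180:300,160:480],(800,300),interpolation=3)
cv2.imwrite("pics/w11.png",o[:,:,::-1])
E
```

```text
clock: 45.32
tool_pos: [0.6176, -0.2131, 0.0496]
eef_rot: [0.75, 0.661, 0.0, 0.0]
contact_force: [-1.8, 0.6, 4.8]
opening: 0.154
finger_force: 50.0
clock: 46.32
tool_pos: [0.5732, -0.2076, 0.2428]
eef_rot: [0.75, 0.662, 0.004, 0.005]
contact_force: [-0.2, -0.2, -0.7]
opening: 0.601
finger_force: 0.0
clock: 46.95
tool_pos: [0.4512, -0.192, 0.2393]
eef_rot: [0.75, 0.661, 0.001, 0.001]
contact_force: [0.9, 0.2, 0.7]
opening: 0.599
finger_force: 0.0
```

View pics/w11.png

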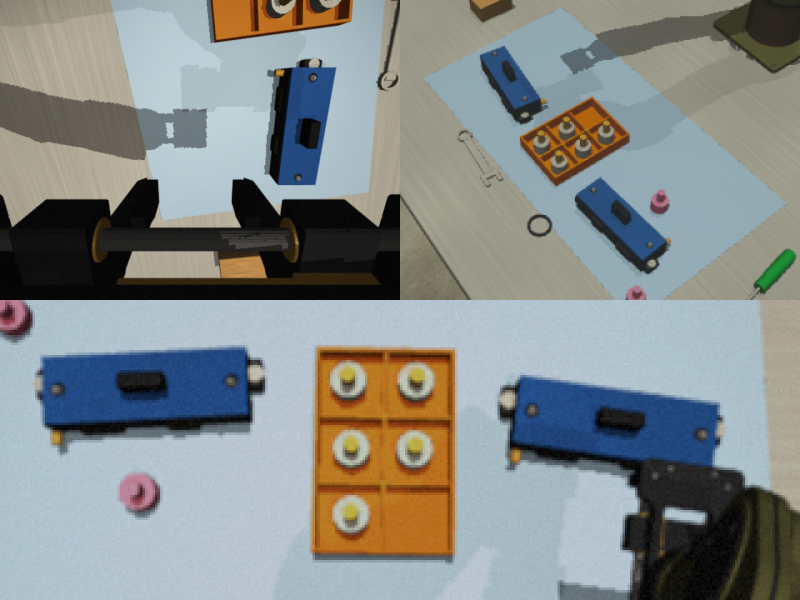

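Both plates are seated with their dowels through the holes, the five pistons stand in separate compartments, and the other items are untouched. Handing in.

```bash
python3 -c "
from plant import r
print(r.finish_job())"
```

```text
the job is handed in; nothing more can be done
None
```

I handed the job in at about 47 s: all five pistons present (the middle bore of one half was empty at the start) stand upright in separate tray compartments, both cover plates sit over their dowels at flush height, and the last pictures showed the other items where they were; no verdict came back.

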